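Dust off the slide drum and put its cover on

ROBOT

A 7-joint arm with a two-finger parallel gripper is mounted at the origin on the work surface. World frame = base frame: x ahead of the robot, y to its left, z up, the work surface at z = 0. Lengths are in m, angles in rad, forces in N, time in s.
With the tool pointing down it reaches from about 0.35 to 0.9 m from the base axis. Payload 8.1 kg.
Tool frame: the origin (TCP) lies at the very end of the fingers, on their centre line; the grasp point (between the pads) lies 19 mm behind it (arm.tcp_to_grasp is the z of the grasp point in the tool frame, in m); z points along the fingers, y is the line along which they close (so a half turn about z gives the same grasp; the last joint's range is limited). The gripper opens to 92 mm and grips with 3 to 60 N. Pads are 19 mm wide; open, the fingers measure 130 mm over their backs; the gripper's body (75 mm by 190 mm) begins 47 mm behind the grasp point.
Start: joints at [1.223, 0.434, 0.025, 1.573, -0.012, 1.134, -0.075], TCP at [0.151, -0.606, 0.227] pointing down, gripper open.
Joint ranges: [-2.62, 2.62], [-0.44, 2.09], [-1.27, 1.32], [0.08, 2.57], [-1.32, 4.46], [0.12, 2], [-2.74, 2.74]. Speed limits (rad/s): [2.22, 2.22, 3.01, 3.01, 3.14, 3.14, 3.14].

INTERFACE

Orientations are given as a rotation vector (axis times angle).
In Python, from cell import readout, vision, sign_off, arm gives the robot as it stands. The module is installed in compiled form; this text tells all that it offers.
- The arm moves only by the shell command python3 -m creep 'ROWS' [FORCE]. ROWS is JSON, a list of rows, each a list of 5 numbers: the shift along the tool's x, y, z in units of 4 cm (1.0 is 4 cm), then the turn about the tool's z in units of 4 degrees (1.0 is 4 degrees), then the opening, from 0 (shut) to 1 (fully open). A call has 1 to 12 rows; each row shifts and turns the commanded pose from where the row before left it, along the tool's axes as they then stand; what a row does not reach is not made up. A row lasts 1/8 s, in which the tool goes at most 62.5 mm and 10.7 degrees, less where a joint would pass 70% of its speed; a pose out of reach is approached as far as the arm can. A call with a number of a shift or a turn outside -1 to 1 is refused whole. A call with a gripper value outside its range is refused whole. The fingers move at their own pace and stop on an object; FORCE is the grip in N (left out, the last holds). Time passes only in rows, so rows that do not move let the fingers close. It gives the time, the measured TCP pose, the force, the opening and the grip force at its end, in the units of the state.
- readout.observe(): the state, without advancing time (a new reading comes with each control period).
- vision.get_image(name): name is "side" or "top"; returns a dict with "pixels" (480x640x3 uint8, blue, green, red), "z_map" (480x640 float32, m along the optical axis (not along the pixel's ray), 0 where there is no reading), "camera_matrix" (3x3 intrinsics, pixels), "position" and "rotation" of the camera in the world. Camera axes: x right, y up, looking along -z (the intrinsics and any distortion apply to the point x, -y, -z); pixel columns grow to the right and rows downward; lengths in m; the calibration is good to about 2 mm. A picture is of the moment at which its call begins.
- sign_off(): hands the job in; it is judged then, once.
The state is a dict: "clock": time; "joints": joint angles; "dq": joint speeds; "joint_efforts": joint torques, N m; "position": TCP position; "ee_rot": TCP orientation; "force": force on the tool from outside, world axes, zero at the start; "ft_torque": the same for the moment, N m; "width": opening from 0.0 (shut) to 1.0 (fully open); "gripper_force": force on a finger pad.
Only numpy, scipy, OpenCV 4.12 (cv2) and the standard library are available. Lean on these libraries where they do the work, as an engineer would, in place of code of your own. Each camera call takes 0.05 s, during which the arm holds its last target. There are 200 camera calls.

TASK

Squeeze the red trigger of the upright air grip fully against its grip for a moment to blow out the open slide drum, and let it spring back. Then take the round cover from its sloped rest by its black handle and set it on the drum gently, keeping hold of it until it is down, so that its step drops inside the rim and it sits fully home and level; then let go. Leave the magazines, the roller and the film clip where they are.

Things in the scene. Friction and masses are not known exactly. Their poses are not given: they have to be found in the camera images.
- station: Fixed grey base plate, 235 x 125 x 12 mm, carrying the drum and, on the robot's side of it, the upright air grip. Origin on the table under the drum axis; z up, x from the drum to the grip; plate from -66 to 170 mm in x. An aluminium valve block under the grip reaches 64 mm high. A brass blow tube rises to 134 mm on the +y side of the grip, its tip 98 mm from the drum axis, aimed at the mouth.
- rim (a point): Centre of the open mouth of the cream round slide drum, at rim height, 90 mm above the table; axes as station. Drum fixed to the plate: 113 mm outside and 103 mm inside diameter, wall 5 mm, flat sharp rim without lead-in, white slides standing inside well below the rim.
- squeeze (a point): Where to centre the fingers for the squeeze: 132.5 mm in x from the drum axis, 130 mm above the table, axes as station; fingers close along x. Midway between the outer faces of grip and trigger when fully squeezed (35 mm apart). The fixed black grip is a vertical bar, 20 mm (x) by 24 mm (y), outer face 17.5 mm in +x from here, top 152 mm above the table.
- trigger (a joint): Angle of the red trigger bar (10 mm thick, 20 mm wide) on the drum side of the grip, hinged at its foot 72 mm above the table, top at 149 mm: 0 at rest (outer face 31 mm in -x from squeeze), 0.24 rad squeezed fully to its stop. Spring returned; takes 2 N at first, 7 N when fully squeezed, at finger height.
- cover: Loose cream round cover, 0.13 to 0.25 kg: flange 124 mm wide, 6 mm thick; under it a sharp-edged round step 100 mm wide, 8 mm deep. Black handle block 60 mm (x) by 14 mm (y), 6 to 40 mm above the origin. Origin: centre of the flange's underside, at rim when home; z out through the handle. Starts on the rest, z tilted 30 degrees towards the robot's right, handle lengthwise down the slope.
- rest: Fixed steel sloped rest for the cover, about 132 x 116 mm and 85 mm high, slope 30 degrees. Origin on the table under the middle of the slope; the slope rises towards its +x, roughly to the robot's left. Two rubber pegs at the low side, 16 mm above the slope, hold the cover's edge; lift the cover straight off the slope to clear them.
- magazine_a: Loose grey slide magazine with white slides, 190 x 56 x 52 mm, origin under its centre, long along x. Leave alone.
- magazine_b: A second such magazine. Leave alone.
- roller: Loose brass film cleaning roller in a dark frame, 50 x 110 x 48 mm, origin under its centre, long along y. Leave alone.
- film_clip: Loose steel film clip like tweezers, 110 x 12 x 17 mm, origin under its centre, long along x. Leave alone.
Things that resemble listed ones, but are neither listed nor needed, are in the scene too. Of the things shaped like the rest, the steel one is meant.

How it is judged:
On the way, in this order (a step that is already met when the one before it is completed fails the run):
1. the trigger is squeezed to at least 0.19 rad and held 0.2 s, with the cover still on its rest (value of joint trigger above 0.19 rad and distance between cover and rest below 0.09 m), for 0.2 s.
2. the trigger is let go and springs back (value of joint trigger below 0.04 rad), for 0.1 s.
3. the cover is lifted off its rest by the fingers (distance between cover and rest above 0.1 m and contact force between the fingers and cover above 0.5 N), for 0.1 s.
4. the cover's step is down inside the rim (within 4 mm of home) while the fingers are still on the cover (z of cover in the frame of rim below 0.004 m and horizontal distance between cover and rim below 0.006 m and contact force between the fingers and cover above 0.5 N), for 0.05 s.
At the end, for the whole second after the job is handed in: The cover sits on the drum, handle up, within 2 mm of home in height, 4 mm sideways and 0.03 rad of level, at rest and let go; the trigger is back at rest (z of cover in the frame of rim between -0.003 and 0.002 m and horizontal distance between cover and rim below 0.004 m and angle between cover's own z axis and vertical below 0.03 rad and linear speed of cover below 0.01 m/s and value of joint trigger below 0.04 rad and contact force between the fingers and cover below 0.1 N); the robot touches nothing.
It fails at once if the cover is pressed or dropped on the drum or its base with more than 60 N (contact force between cover and station above 60 N).
It fails at once if a magazine, the roller or the film clip is moved more than 20 mm (distance of any of magazine_a, magazine_b, roller, film_clip from where it was at the start of the episode above 0.02 m).
It also fails if it takes over 58 s, if anything falls off the work surface, if the arm or the gripper's body presses on something with over 40 N, if the wrist force passes 120 N, or if a joint passes its speed limit or range.

## Working session

There is one attempt and no reset: what is moved stays moved. The work goes in short steps, Python scripts to look and compute and a shell command to move; the robot and the scene stay as the last step left them, time stands still between calls to the robot, and variables do not carry over. Pictures are saved under pics/ and viewed, at most 10 in all, crops included, and the job is handed in when it is done.

```bash
mkdir -p pics; cat > h.py <<'E'
import numpy as np, cv2
from scipy.spatial.transform import Rotation as R
from cell import readout, vision
def cam(n):
    d=vision.get_image(n); z=d['z_map']; K=np.array(d['camera_matrix']); r=np.array(d['rotation'])
    if r.shape!=(3,3): r=R.from_rotvec(r).as_matrix()
    v,u=np.mgrid[0:480,0:640]
    P=np.stack([(u-K[0,2])/K[0,0]*z,-(v-K[1,2])/K[1,1]*z,-z],-1)
    W=P@r.T+np.array(d['position']); W[z<=0]=np.nan
    return d['pixels'],W,d
E
python3 - <<'E'
from h import *
for n in('top','side'):
    p,W,d=cam(n); cv2.imwrite(f'pics/{n}0.png',p); np.save(f'{n}0.npy',W)
    print(n,d['position'],d['rotation'],d['camera_matrix'],[k for k in d])
s=readout.observe();print(s)
E
```

```text
top [0.41420858 0.05167434 1.38959326] [ 0.05277664 -0.09641557 -1.58182952] [[585.52438497   0.         326.95725824]
 [  0.         585.52438497 235.70859865]
 [  0.           0.           1.        ]] ['pixels', 'z_map', 'camera_matrix', 'position', 'rotation']
side [ 0.42106386 -0.7313186   1.07124992] [ 0.68214887 -0.06449711 -0.1558038 ] [[597.83018204   0.         319.37268109]
 [  0.         597.83018204 239.47506596]
 [  0.           0.           1.        ]] ['pixels', 'z_map', 'camera_matrix', 'position', 'rotation']
{'clock': 0.1, 'joints': array([ 1.22342651,  0.43515435,  0.02498969,  1.5740038 , -0.0115991 ,
        1.13397586, -0.07508424]), 'dq': array([-0.00196336, -0.00178126,  0.00013449, -0.0032393 ,  0.00047141,
       -0.00080777,  0.00075121]), 'joint_efforts': array([ 3.06792914e-03, -6.69126749e+01,  9.88058187e-01, -3.15145075e+01,
       -6.04898063e-02,  3.74703621e-02,  3.76446530e-05]), 'position': array([ 0.1512889 , -0.60594954,  0.22602387]), 'ee_rot': array([-3.11675477e+00, -3.83252327e-01,  4.76842748e-04]), 'force': array([0.3584984 , 0.02210306, 0.21758175]), 'ft_torque': array([0.00256656, 0.02436425, 0.0421857 ]), 'gripper_force': 0.0, 'width': 1.001851236902726}
```

View pics/top0.png

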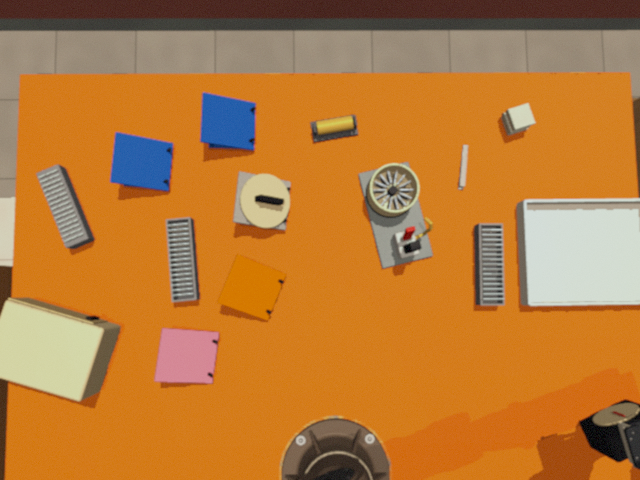

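View pics/side0.png

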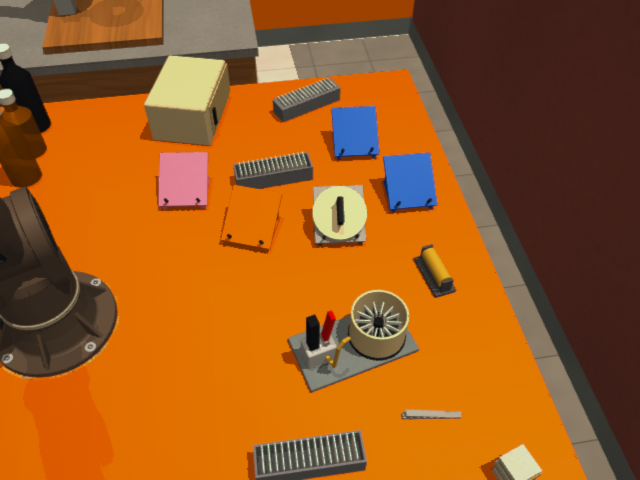

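The top view shows the drum at (393,190), the trigger and grip at (410,240), and the cover on the steel rest at (265,202) with its handle at (268,200). The side view agrees: drum (379,322), red trigger (328,325), black grip (313,332), cover (340,213), blow tube tip (347,340).

```bash
python3 - <<'E'
from h import *
def circ(P):
    A=np.c_[2*P,np.ones(len(P))];s=np.linalg.lstsq(A,(P**2).sum(1),rcond=None)[0]
    return s[:2],np.sqrt(s[2]+s[:2]@s[:2])
for n,boxs in (('top',((355,430,155,225),(385,440,215,265),(232,295,168,232))),('side',((345,415,285,360),(295,352,305,375),(308,372,182,248)))):
    W=np.load(n+'0.npy'); p=cv2.imread(f'pics/{n}0.png')
    hsv=cv2.cvtColor(p,cv2.COLOR_BGR2HSV)
    def reg(b):
        u0,u1,v0,v1=b; return W[v0:v1,u0:u1].reshape(-1,3),hsv[v0:v1,u0:u1].reshape(-1,3)
    P,H=reg(boxs[0]); m=(abs(P[:,2]-.09)<.004); Q=P[m]
    c=Q[:,:2].mean(0)
    for i in range(6):
        r=np.hypot(*(Q[:,:2]-c).T); k=(abs(r-.054)<.006+.02*(i<2)); c,rr=circ(Q[k][:,:2])
    print(n,'rim',c,rr,k.sum(),np.median(Q[k][:,2]))
    P,H=reg(boxs[1])
    red=((H[:,0]<4)|(H[:,0]>172))&(H[:,1]>150)&(P[:,2]>.12)&(P[:,2]<.17)
    blk=(H[:,2]<60)&(P[:,2]>.12)&(P[:,2]<.17)
    tube=(H[:,0]>8)&(H[:,0]<30)&(H[:,1]>100)&(P[:,2]>.095)&(P[:,2]<.15)
    for nm,m in(('red',red),('blk',blk),('tube',tube)):
        q=P[m]
        if len(q): print(nm,m.sum(),q.mean(0),q.min(0),q.max(0))
    t=P[(abs(P[:,2]-.152)<.004)&(H[:,2]<60)]; print('griptop',len(t),t.mean(0))
    P,H=reg(boxs[2])
    cr=(H[:,0]>18)&(H[:,0]<40)&(H[:,1]>40)&(H[:,2]>150)&(P[:,2]>.02)
    q=P[cr]
    for i in range(4):
        c0=q.mean(0); nrm=np.linalg.svd(q-c0)[2][2]; nrm*=np.sign(nrm[2]); d=(q-c0)@nrm; q=q[abs(d)<.003]
    # hull circle centre in plane
    e1=np.cross([1,0,0],nrm);e1/=np.linalg.norm(e1);e2=np.cross(nrm,e1)
    uv=np.c_[(q-c0)@e1,(q-c0)@e2].astype(np.float32)
    cc,rad=cv2.minEnclosingCircle(uv*1000); hl=cv2.convexHull(uv).reshape(-1,2); c2,r2=circ(hl)
    top=c0+c2[0]*e1+c2[1]*e2
    print('cover n',nrm,'flange top c',top,r2,rad,'origin',top-.006*nrm, 'tilt',np.degrees(np.arccos(nrm[2])),'dir',np.degrees(np.arctan2(nrm[1],nrm[0])))
    bl=(H[:,2]<70); q=P[bl]; d=(q-top)@nrm; q=q[(d>.026)&(d<.04)]
    if len(q):
        m=q.mean(0); ax=np.linalg.svd(q-m)[2][0]; print('handle',len(q),m,ax,'pred top',top+.034*nrm)
    # plate: grey
    g=(hsv[...,1]<60)&(abs(W[...,2]-.012)<.006)
    y=(abs(W[...,0]-c[0])<.25)&(abs(W[...,1]-c[1])<.12); g&=y
    pts=W[g][:,:2].astype(np.float32); rc=cv2.minAreaRect(pts*1000); print('plate',rc,len(pts))
s=readout.observe(); M=R.from_rotvec(s['ee_rot']).as_matrix(); print(M.round(3))
E
```

```text
top rim [ 0.64572341 -0.13742483] 0.05376520182474099 309 0.0896241148920105
red 57 [ 0.54154908 -0.16093905  0.14181811] [ 0.53415161 -0.17025694  0.12027134] [ 0.54899621 -0.15300326  0.15517448]
blk 67 [ 0.505531   -0.16576625  0.14755447] [ 0.49804176 -0.17976109  0.12242433] [ 0.51814105 -0.1561087   0.15787744]
tube 58 [ 0.55864601 -0.2060741   0.12406251] [ 0.54511124 -0.21367478  0.095784  ] [ 0.57298678 -0.1967072   0.13679645]
griptop 44 [ 0.50551845 -0.16835489  0.15204945]
cover n [-0.05668361 -0.49712171  0.86582734] flange top c [0.62301901 0.15475568 0.0644998 ] 0.061581367956365145 63.14466094970703 origin [0.62335911 0.15773841 0.05930484] tilt 30.022689000811816 dir -96.50497691429543
handle 123 [0.61928293 0.14065411 0.09491357] [-0.09109378 -0.87353323 -0.47816484] pred top [0.62109177 0.13785354 0.09393793]
plate ((648.2020874023438, -133.2744140625), (349.767578125, 137.5040283203125), 17.477235794067383) 2302
side rim [ 0.644904   -0.14337569] 0.05365298982716271 467 0.089465066182565
red 111 [ 0.54134937 -0.17090794  0.13788373] [ 0.5343676  -0.17869074  0.120
[... 174 characters left out ...]
7 [ 0.54510951 -0.20195881  0.12609252] [ 0.49767352 -0.22087581  0.09576082] [ 0.57270031 -0.1571677   0.14993646]
griptop 108 [ 0.50787154 -0.17745039  0.15182883]
cover n [-0.05457049 -0.48614438  0.87217298] flange top c [0.62256233 0.14991579 0.06312128] 0.0612248704804433 62.07115173339844 origin [0.62288975 0.15283265 0.05788825] tilt 29.287855861654567 dir -96.40473234165175
handle 137 [0.61885965 0.13210166 0.09150926] [-0.09081293 -0.84487292 -0.52720278] pred top [0.62070693 0.13338688 0.09277517]
plate ((661.4808959960938, -133.70059204101562), (381.9751892089844, 138.19305419921875), 17.18255615234375) 2720
[[ 0.97   0.242 -0.   ]
 [ 0.242 -0.97   0.001]
 [-0.    -0.001 -1.   ]]
```

```bash
python3 -m creep '[[0.9,-0.65,0,0,1],[0.96,-0.69,0,0,1],[0.96,-0.69,0,0,1],[0.96,-0.69,0,0,1],[0.96,-0.69,0,0,1],[0.96,-0.69,0,0,1],[0.96,-0.69,0,0,1],[0.96,-0.69,0,0,1],[0.96,-0.69,0,0,1],[0.96,-0.69,0,0,1],[0.96,-0.69,0,0,1],[0.96,-0.69,0,0,1]]' 30
python3 -m creep '[[0,0,0,-1,1],[0,0,0,-1,1],[0,0,0,-1,1],[0,0,0,-1,1],[0,0,0,-1,1],[0,0,0,-1,1],[0,0,0,-1,1],[0,0,0,-1,1],[0,0,0,-1,1],[0,0,0,-1,1],[0,0,0,-1,1],[0,0,0,-1,1]]'
python3 -m creep '[[0,0,0,-1,1],[0,0,0,-1,1],[0,0,0,-1,1],[0,0,0,-1,1],[0,0,0,-1,1],[0,0,0,-1,1],[0,0,0,-1,1],[0,0,0,-1,1],[0,0,0,-1,1],[0,0,0,-1,1],[0,0,0,-0.5,0.9]]'
cat >> h.py <<'E'
def st():
    s=readout.observe(); M=R.from_rotvec(s['ee_rot']).as_matrix()
    return s,np.array(s['position']),M
def go(t):
    s,p,M=st(); d=M.T@(np.array(t)-p)
    print('pos',p.round(4),'yaw tool y',np.degrees(np.arctan2(M[1,1],M[0,1])).round(2),'units',(d/.04).round(2),'clock',s['clock'],'w',s['width'],'F',np.round(s['force'],1),'j',np.round(s['joints'],2))
E
python3 -c "
from h import *
go([.5167,-.1725,.111])
p,W,d=cam('side');cv2.imwrite('pics/s1.png',cv2.resize(p[200:440,200:520],(640,480)))
np.save('side1.npy',W)"
```

```text
clock: 1.6
position: [0.5169, -0.1744, 0.2265]
ee_rot: [3.118, 0.383, -0.001]
force: [-0.2, -0.4, 0.7]
width: 1.001
gripper_force: 0.0
clock: 3.1
position: [0.516, -0.1755, 0.2263]
ee_rot: [-2.69, -1.621, 0.001]
force: [-0.1, -0.6, 1.5]
width: 1.0
gripper_force: 0.0
clock: 4.47
position: [0.5161, -0.1756, 0.2264]
ee_rot: [-1.932, -2.477, 0.0]
force: [0.3, 0.4, 0.7]
width: 0.937
gripper_force: 0.0
pos [ 0.5161 -0.1756  0.2264] yaw tool y 14.09 units [0.07 0.04 2.88] clock 4.475 w 0.9367436156930624 F [0.3 0.4 0.7] j [ 0.64  0.36 -0.54  1.74  0.2   1.1   0.28]
```

View pics/s1.png

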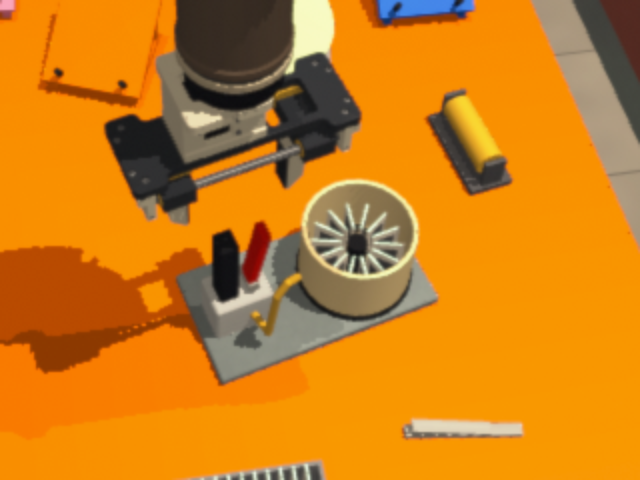

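The crop shows the open fingers above the grip: black bar at (225,265), red trigger (258,250), tube (275,305). The closing line is parallel to the plate. Next I'll go down and squeeze.

```bash
python3 -m creep '[[0.07,0.04,0.6,0,0.9],[0,0,0.6,0,0.9],[0,0,0.6,0,0.9],[0,0,0.6,0,0.9],[0,0,0.48,0,0.9],[0,0,0,0,0.9]]' 30
python3 -c "
from h import *
go([.5167,-.1725,.111])"
python3 -m creep '[[0,0,0,0,0.3],[0,0,0,0,0.3],[0,0,0,0,0.3],[0,0,0,0,0.3],[0,0,0,0,0.3],[0,0,0,0,0.3],[0,0,0,0,0.3],[0,0,0,0,0.3]]' 30
python3 -c "
from h import *
go([.5167,-.1725,.111])
p,W,d=cam('side');cv2.imwrite('pics/s2.png',cv2.resize(p[200:440,200:520],(640,480)))"
```

```text
clock: 5.28
position: [0.5161, -0.1722, 0.1103]
ee_rot: [-1.933, -2.473, 0.002]
force: [0.6, 0.5, 0.9]
width: 0.902
gripper_force: 0.0
pos [ 0.5161 -0.1722  0.1103] yaw tool y 13.98 units [-0.01  0.01 -0.02] clock 5.275 w 0.901774507257325 F [0.6 0.5 0.9] j [ 0.59  0.49 -0.5   1.87  0.3   0.86  0.19]
clock: 6.28
position: [0.5184, -0.1724, 0.1125]
ee_rot: [1.933, 2.474, 0.002]
force: [2.9, 1.5, 8.4]
width: 0.383
gripper_force: 30.3
pos [ 0.5184 -0.1724  0.1125] yaw tool y 14.01 units [ 0.01 -0.04  0.04] clock 6.275 w 0.3829801329111518 F [2.9 1.5 8.4] j [ 0.59  0.48 -0.5   1.87  0.3   0.86  0.19]
```

View pics/s2.png

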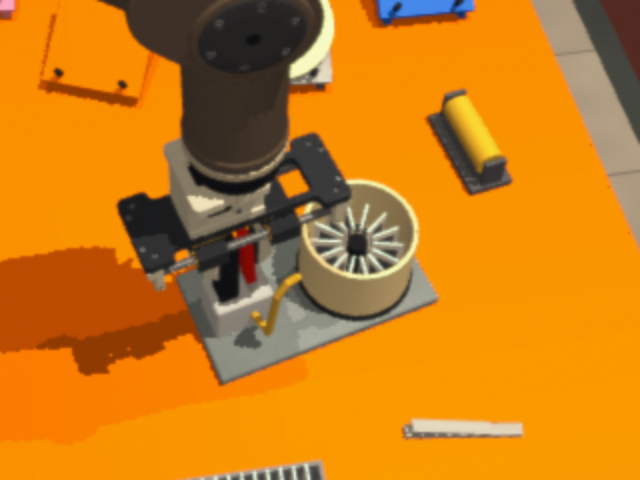

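The crop shows the fingers closed over the grip and trigger at (240,265), clear of the tube. The 35 mm opening means the trigger is against its stop.

```bash
python3 -m creep '[[0,0,0,0,0.3],[0,0,0,0,0.3],[0,0,0,0,0.9],[0,0,0,0,0.9],[0,0,0,0,0.9],[0,0,0,0,0.9],[0,0,0,0,0.9],[0,0,-0.6,0,0.9],[0,0,-0.8,0,0.9],[0,0,-0.8,0,0.9],[0,0,-0.8,0,0.9]]' 30
python3 -m creep '[[0,0,0,1,0.9],[0,0,0,1,0.9],[0,0,0,1,0.9],[0,0,0,1,0.9],[0,0,0,1,0.8],[0,0,0,0.12,0.6],[0,0,0,0,0.6]]'
python3 -c "
from h import *
go([.6221,.1465,.0742])"
```

```text
clock: 7.7
position: [0.5161, -0.1724, 0.232]
ee_rot: [-1.933, -2.474, 0.002]
force: [0.3, -0.2, -0.4]
width: 0.903
gripper_force: 0.0
clock: 8.57
position: [0.5168, -0.1724, 0.2313]
ee_rot: [-2.341, -2.094, 0.001]
force: [0.4, -0.6, 0.3]
width: 0.635
gripper_force: 0.0
pos [ 0.5168 -0.1724  0.2313] yaw tool y -6.38 units [8.22 1.73 3.92] clock 8.575 w 0.6349267983325023 F [ 0.4 -0.6  0.3] j [ 0.58  0.35 -0.47  1.73  0.17  1.1  -0.05]
```

```bash
python3 -m creep '[[0.82,0.173,0,0,0.5],[0.82,0.173,0,0,0.5],[0.82,0.173,0,0,0.5],[0.82,0.173,0,0,0.5],[0.82,0.173,0,0,0.5],[0.82,0.173,0,0,0.5],[0.82,0.173,0,0,0.5],[0.82,0.173,0,0,0.5],[0.82,0.173,0,0,0.5],[0.82,0.173,0,0,0.5],[0,0,0.8,0,0.5],[0,0,0.7,0,0.5]]'
python3 -c "
from h import *
go([.6221,.1465,.0742])
p,W,d=cam('side');cv2.imwrite('pics/s3.png',cv2.resize(p[130:290,260:420],(600,600),interpolation=cv2.INTER_CUBIC));np.save('side3.npy',W)"
```

```text
clock: 10.07
position: [0.6227, 0.1462, 0.1704]
ee_rot: [-2.341, -2.095, 0.001]
force: [0.8, -0.5, -0.3]
width: 0.501
gripper_force: 0.0
pos [0.6227 0.1462 0.1704] yaw tool y -6.34 units [ 0.01 -0.01  2.41] clock 10.075 w 0.501059042641365 F [ 0.8 -0.5 -0.3] j [ 0.01  0.56 -0.5   1.57  0.29  1.09 -0.67]
```

View pics/s3.png

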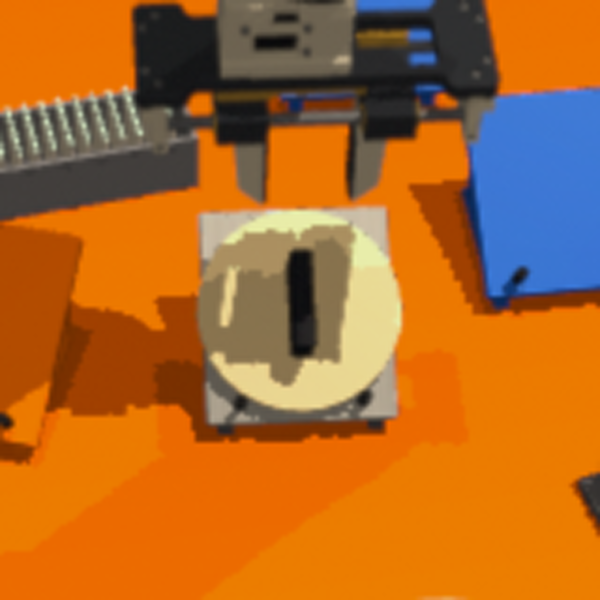

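The crop shows the fingers at (250,180) and (367,180), straddling the black handle (302,300). The handle is parallel to the pads and the cover sits on the steel rest. I'll go down, grip, and lift along the slope normal.

```bash
python3 -m creep '[[0,0,0.6,0,0.5],[0,0,0.6,0,0.5],[0,0,0.6,0,0.5],[0,0,0.4,0,0.5],[0,0,0.2,0,0.5],[0,0,0,0,0.5]]' 20
python3 -m creep '[[0,0,0,0,0.05],[0,0,0,0,0.05],[0,0,0,0,0.05],[0,0,0,0,0.05],[0,0,0,0,0.05],[0,0,0,0,0.05]]' 20
python3 -m creep '[[-0.1,0,-0.17,0,0.05],[-0.2,0,-0.35,0,0.05],[-0.2,0,-0.35,0,0.05],[-0.2,0,-0.35,0,0.05],[-0.2,0,-0.35,0,0.05],[0,0,-0.8,0,0.05],[0,0,-0.8,0,0.05],[0,0,-0.8,0,0.05],[0,0,0,0,0.05]]' 20
python3 -c "
from h import *
go([.6221,.1465,.0742])
p,W,d=cam('side');cv2.imwrite('pics/s4.png',cv2.resize(p[100:340,200:520],(640,480),interpolation=cv2.INTER_CUBIC));np.save('side4.npy',W)"
```

```text
clock: 10.88
position: [0.6228, 0.1457, 0.0755]
ee_rot: [-2.343, -2.093, 0.001]
force: [0.1, 0.6, -0.6]
width: 0.497
gripper_force: 0.0
clock: 11.62
position: [0.623, 0.1457, 0.0758]
ee_rot: [2.343, 2.093, 0.0]
force: [-0.3, 0.0, 4.2]
width: 0.154
gripper_force: 20.0
clock: 12.75
position: [0.6201, 0.1103, 0.2376]
ee_rot: [2.341, 2.091, 0.007]
force: [-0.2, 0.3, -2.3]
width: 0.152
gripper_force: 20.0
pos [0.6201 0.1103 0.2376] yaw tool y -6.47 units [ 0.9  -0.07  4.09] clock 12.75 w 0.15151613181506546 F [-0.2  0.3 -2.3] j [ 0.08  0.49 -0.52  1.52  0.25  1.2  -0.59]
```

View pics/s4.png

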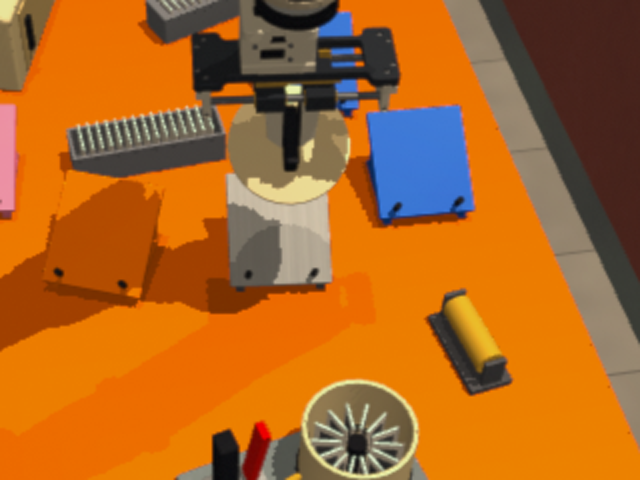

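The crop shows the cover hanging from the fingers at (290,145), still tilted and clear of the rest (280,240). The tool can't tilt, so I'll level the cover by pressing it down on free table between the rest and the station.

```bash
python3 -m creep '[[-0.6,-0.5,0,0,0.05],[-0.65,-0.5,0,0,0.05],[-0.65,-0.5,0,0,0.05],[-0.6,-0.5,0,0,0.05],[0,0,0.8,0,0.05],[0,0,0.8,0,0.05],[0,0,0.8,0,0.05],[0,0,0.6,0,0.05],[0,0,0.3,0,0.05],[0,0,0,0,0.05]]' 12
python3 -c "
from h import *
go([.53,.02,.026])
for n in ('side','top'):
    p,W,d=cam(n); s,t,M=st()
    hsv=cv2.cvtColor(p,cv2.COLOR_BGR2HSV)
    m=(hsv[...,0]>18)&(hsv[...,0]<40)&(hsv[...,1]>40)&(np.hypot(W[...,0]-t[0],W[...,1]-t[1])<.085)&(W[...,2]>.02)&(W[...,2]<t[2]+.05)
    q=W[m]
    for i in range(4):
        c=q.mean(0);nn=np.linalg.svd(q-c)[2][2];nn*=np.sign(nn[2]);q=q[abs((q-c)@nn)<.003]
    print(n,len(q),nn,c,q.min(0),q.max(0))
"
```

```text
clock: 14.05
position: [0.5272, 0.0194, 0.1014]
ee_rot: [-2.342, -2.092, 0.003]
force: [-0.0, -0.1, -1.3]
width: 0.151
gripper_force: 12.0
pos [0.5272 0.0194 0.1014] yaw tool y -6.45 units [0.02 0.07 1.88] clock 14.05 w 0.1509564335101842 F [-0.  -0.1 -1.3] j [ 0.23  0.48 -0.49  1.92  0.3   0.82 -0.54]
side 652 [-0.07005641 -0.58199053  0.81017228] [ 0.52210554 -0.00400077  0.07415567] [ 0.46759958 -0.0286357   0.05673405] [0.58654333 0.0300324  0.09687321]
top 120 [-0.02230323 -0.626745    0.77890517] [0.50981488 0.07183129 0.11513622] [0.48072597 0.05963651 0.1045377 ] [0.54110916 0.08086012 0.12493426]
```

```bash
python3 -m creep '[[-0.4,-0.2,0.3,0,0.05],[-0.4,-0.2,0.4,0,0.05],[0,0,0.4,0,0.05],[0,0,0,0,0.05]]' 12
python3 -m creep '[[0.1,0,0.2,0,0.05],[0.1,0,0.15,0,0.05],[0,0,0,0,0.05]]' 12
python3 -m creep '[[0.2,0,0.1,0,0.05],[0.2,0,0.1,0,0.05],[0,0,0,0,0.05]]' 12
```

```text
clock: 14.65
position: [0.5078, -0.0106, 0.0573]
ee_rot: [-2.342, -2.092, 0.002]
force: [-0.2, 0.1, -2.7]
width: 0.151
gripper_force: 12.0
clock: 15.02
position: [0.5104, -0.0007, 0.0446]
ee_rot: [2.341, 2.095, 0.003]
force: [1.0, 1.9, 1.8]
width: 0.151
gripper_force: 12.0
clock: 15.4
position: [0.511, 0.0143, 0.0359]
ee_rot: [-2.341, -2.094, 0.0]
force: [0.8, 0.1, -1.6]
width: 0.153
gripper_force: 12.0
```

```bash
python3 -m creep '[[0.2,0,0.1,0,0.05],[0.2,0,0.1,0,0.05],[0,0,0,0,0.05]]' 12
python3 -m creep '[[0.1,0,0.1,0,0.05],[0,0,0,0,0.05]]' 12
python3 -c "
from h import *
go([.53,.02,.026])
p,W,d=cam('side');s,t,M=st()
hsv=cv2.cvtColor(p,cv2.COLOR_BGR2HSV)
m=(hsv[...,0]>18)&(hsv[...,0]<40)&(hsv[...,1]>40)&(np.hypot(W[...,0]-t[0],W[...,1]-t[1])<.085)&(W[...,2]<t[2]+.05)&(W[...,2]>.006)
q=W[m]
for i in range(4):
    c=q.mean(0);nn=np.linalg.svd(q-c)[2][2];nn*=np.sign(nn[2]);q=q[abs((q-c)@nn)<.003]
print(len(q),nn,c,q.min(0),q.max(0))
cv2.imwrite('pics/s5.png',cv2.resize(p[160:400,200:520],(640,480),interpolation=cv2.INTER_CUBIC))"
```

```text
clock: 15.78
position: [0.5129, 0.0305, 0.028]
ee_rot: [-2.341, -2.094, -0.0]
force: [-0.7, 0.7, -1.9]
width: 0.151
gripper_force: 12.0
clock: 16.02
position: [0.5135, 0.0334, 0.0241]
ee_rot: [-2.343, -2.093, 0.0]
force: [-0.1, 0.0, -1.6]
width: 0.15
gripper_force: 12.0
pos [0.5135 0.0334 0.0241] yaw tool y -6.46 units [-0.29  0.45 -0.05] clock 16.025 w 0.15049136333101631 F [-0.1  0.  -1.6] j [ 0.15  0.57 -0.43  2.02  0.39  0.64 -0.65]
723 [-0.00645695 -0.03498792  0.99936688] [ 0.50874186 -0.00198038  0.0150966 ] [ 0.45247596 -0.03901643  0.01144855] [0.56827729 0.07545992 0.01910745]
```

View pics/s5.png

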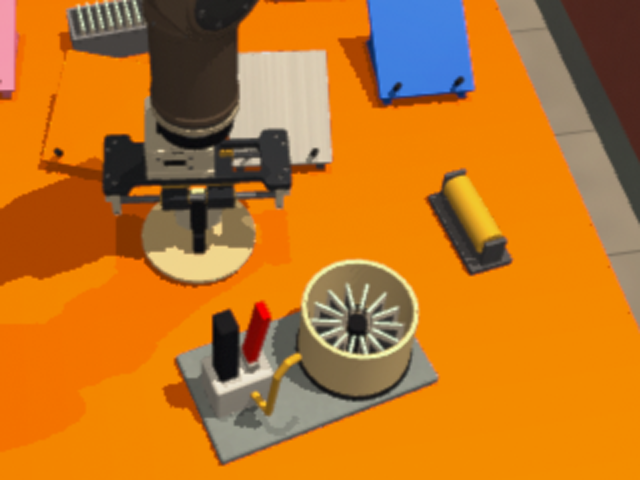

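The crop shows the cover at (198,235), almost flat on the table (2 degrees), gripped off-centre along its handle. I'll let go, measure it beside the rim in the same camera, and regrip at the centre.

```bash
python3 -m creep '[[0,0,0,0,0.5],[0,0,0,0,0.5],[0,0,0,0,0.5],[0,0,-0.5,0,0.5],[0,0,-0.8,0,0.5],[0,0,-0.8,0,0.5],[0,0,-0.8,0,0.5],[0,0,-0.8,0,0.5],[0,0,0,0,0.5]]' 12
cat >> h.py <<'E'
def edge_circle(p,d,c0,z,r,tol=.012):
    """outer cream edge: mask, hull, rays onto plane z, robust circle of known radius r"""
    from scipy.optimize import least_squares
    K=np.array(d['camera_matrix']); r0=np.array(d['rotation']); r0=R.from_rotvec(r0).as_matrix() if r0.shape!=(3,3) else r0
    C=np.array(d['position']); hsv=cv2.cvtColor(p,cv2.COLOR_BGR2HSV)
    m=((hsv[...,0]>15)&(hsv[...,0]<40)&(hsv[...,1]>25)&(hsv[...,2]>60)&~((hsv[...,0]<21)&(hsv[...,1]>190))).astype(np.uint8)
    v,u=np.mgrid[0:480,0:640]
    D=np.stack([(u-K[0,2])/K[0,0],-(v-K[1,2])/K[1,1],-np.ones(u.shape)],-1)@r0.T
    X=C+D*((z-C[2])/D[...,2])[...,None]
    m[np.hypot(X[...,0]-c0[0],X[...,1]-c0[1])>r+.03]=0
    cs,_=cv2.findContours(m,cv2.RETR_EXTERNAL,cv2.CHAIN_APPROX_NONE)
    k=max(cs,key=cv2.contourArea).reshape(-1,2); Q=X[k[:,1],k[:,0],:2]
    res=least_squares(lambda c:np.hypot(*(Q-c[:2]).T)-r-c[2]*1.0,[*c0,0],loss='soft_l1',f_scale=.0008)
    e=np.hypot(*(Q-res.x[:2]).T)-r-res.x[2]
    return res.x[:2],r+res.x[2],(abs(e)<.0015).sum(),len(Q)
E
python3 - <<'E'
from h import *
go([.53,.02,.026])
p,W,d=cam('side'); cv2.imwrite('pics/s6.png',p)
print('rim',edge_circle(p,d,[.646,-.142],.09,.0565))
print('cover',edge_circle(p,d,[.513,.023],.014,.062))
hsv=cv2.cvtColor(p,cv2.COLOR_BGR2HSV)
m=(hsv[...,2]<70)&(abs(W[...,2]-.048)<.006)&(np.hypot(W[...,0]-.513,W[...,1]-.023)<.05)
q=W[m];print('handle',len(q),q.mean(0),q.min(0),q.max(0)); r=cv2.minAreaRect((q[:,:2]*1000).astype(np.float32));print(r)
pt=cv2.imread('pics/top0.png'); 
E
python3 - <<'E'
from h import *
p,W,d=cam('top')
print('rim top',edge_circle(p,d,[.646,-.138],.09,.0565))
print('cover top',edge_circle(p,d,[.513,.023],.014,.062))
E
```

```text
clock: 17.2
position: [0.5151, 0.0336, 0.1747]
ee_rot: [2.341, 2.091, 0.006]
force: [-0.1, 0.9, -0.5]
width: 0.497
gripper_force: 0.0
pos [0.5151 0.0336 0.1747] yaw tool y -6.47 units [-0.3   0.39  3.72] clock 17.2 w 0.49685619188062397 F [-0.1  0.9 -0.5] j [ 0.25  0.37 -0.54  1.87  0.23  0.96 -0.5 ]
rim (array([ 0.63888585, -0.1579478 ]), np.float64(0.06758998491041714), np.int64(51), 219)
cover (array([0.51104666, 0.02251194]), np.float64(0.061263907879152424), np.int64(126), 146)
handle 141 [0.51039711 0.01967339 0.04735046] [ 0.50177373 -0.00732211  0.04218976] [0.51918522 0.05142713 0.0525624 ]
((511.21868896484375, 21.75432586669922), (59.154991149902344, 12.767427444458008), 81.9242172241211)
rim top (array([ 0.64073599, -0.13491655]), np.float64(0.061093002039264405), np.int64(55), 159)
cover top (array([0.49862572, 0.0728647 ]), np.float64(0.011283867190949773), np.int64(12), 30)
```

```bash
python3 -m creep '[[-0.24,-0.02,0.8,0,0.5],[0,0,0.8,0,0.5],[0,0,0.8,0,0.5],[0,0,0.8,0,0.5],[0,0,0.4,0,0.5],[0,0,0.25,0,0.5],[0,0,0,0,0.5],[0,0,0,0,0.05],[0,0,0,0,0.05],[0,0,0,0,0.05],[0,0,0,0,0.05],[0,0,0,0,0.05]]' 25
python3 -m creep '[[0,0,0,0,0.05],[0,0,-0.3,0,0.05],[0,0,-0.6,0,0.05],[0,0,-0.8,0,0.05],[0,0,-0.8,0,0.05],[0,0,-0.8,0,0.05],[0,0,0,0,0.05]]' 25
cat > m.py <<'E'
from h import *
s,t,M=st(); p,W,d=cam('side'); np.save('sideL.npy',W); cv2.imwrite('pics/last.png',p)
# flange plane near tool
off=.0085 if True else 0
hsv=cv2.cvtColor(p,cv2.COLOR_BGR2HSV)
m=(hsv[...,0]>18)&(hsv[...,0]<40)&(hsv[...,1]>40)&(np.hypot(W[...,0]-t[0],W[...,1]-t[1])<.085)&(W[...,2]<t[2]+.03)&(W[...,2]>t[2]-.03)
q=W[m]
for i in range(4):
    c=q.mean(0);nn=np.linalg.svd(q-c)[2][2];nn*=np.sign(nn[2]);q=q[abs((q-c)@nn)<.003]
print(len(q),'n',nn.round(4),c.round(4),'flange top minus tcp z',np.median(q[:,2])-t[2])
print('cover side',edge_circle(p,d,t[:2]-[.002,.002],np.median(q[:,2]),.062))
W0=np.load('side0.npy')[280:362,340:418].reshape(-1,3); Q=W0[(W0[:,2]>.087)&(W0[:,2]<.093)][:,:2]
from scipy.optimize import least_squares
r=least_squares(lambda c:np.hypot(*(Q-c[:2]).T)-.054,[.646,-.142],loss='soft_l1',f_scale=.002); print('rim side',r.x,len(Q))
go([.6471,-.14,t[2]])
E
python3 m.py
```

```text
clock: 18.8
position: [0.5119, 0.0238, 0.0187]
ee_rot: [2.343, 2.092, 0.001]
force: [-0.1, -0.3, 6.3]
width: 0.154
gripper_force: 25.0
clock: 19.68
position: [0.5129, 0.0242, 0.1528]
ee_rot: [2.341, 2.091, 0.005]
force: [1.2, 0.4, -2.6]
width: 0.15
gripper_force: 25.0
942 n [-0.0027 -0.013   0.9999] [0.5115 0.0028 0.1489] flange top minus tcp z -0.004037433778785404
cover side (array([0.52951014, 0.02317135]), np.float64(0.06333424484836668), np.int64(21), 346)
rim side [ 0.64492671 -0.14329957] 411
pos [0.512  0.0238 0.1513] yaw tool y -6.47 units [-3.69  3.82 -0.03] clock 19.725 w 0.14775479074190098 F [-0.1  0.1 -2.5] j [ 0.26  0.39 -0.53  1.91  0.25  0.91 -0.51]
```

```bash
python3 -m creep '[[0,0,-0.3,0,0.05],[-0.62,0.635,0,0,0.05],[-0.62,0.635,0,0,0.05],[-0.62,0.635,0,0,0.05],[-0.62,0.635,0,0,0.05],[-0.62,0.635,0,0,0.05],[-0.62,0.635,0,0,0.05],[0,0,0.4,0,0.05],[0,0,0.4,0,0.05],[0,0,0,0,0.05],[0,0,0,0,0.05]]' 25
python3 m.py
python3 -c "
import cv2;p=cv2.imread('pics/last.png');cv2.imwrite('pics/s7.png',cv2.resize(p[240:400,280:440],(600,600),interpolation=cv2.INTER_CUBIC))"
```

```text
clock: 21.1
position: [0.6462, -0.1403, 0.1306]
ee_rot: [-2.342, -2.094, -0.0]
force: [0.1, 0.4, -1.4]
width: 0.153
gripper_force: 25.0
1269 n [-0.0049 -0.0148  0.9999] [ 0.6361 -0.164   0.1262] flange top minus tcp z -0.004364750500354647
cover side (array([ 0.63661913, -0.16456233]), np.float64(0.06749347130726042), np.int64(60), 273)
rim side [ 0.64492671 -0.14329957] 411
pos [ 0.6465 -0.1405  0.1309] yaw tool y -6.41 units [0.01 0.01 0.01] clock 21.15 w 0.1503040510580871 F [ 0.7 -0.  -1.7] j [ 0.42  0.62 -0.45  1.56  0.3   1.03 -0.22]
```

View pics/s7.png

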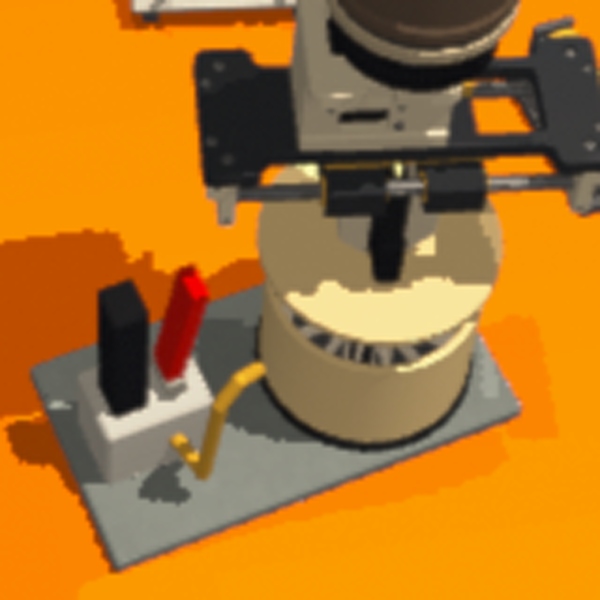

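The crop shows the level cover (380,245) hovering over the drum, with a dark gap at the front rim (380,345). The grip and tube are clear. I'll compare the outer arcs of rim and flange in the same camera using depth masks.

```bash
cat > f.py <<'E'
from h import *
from scipy.optimize import least_squares
def arc(W,c,z,r):
    m=(abs(W[...,2]-z)<.003)&(np.hypot(W[...,0]-c[0],W[...,1]-c[1])<r+.008)
    m=m.astype(np.uint8); k,_=cv2.findContours(m,cv2.RETR_EXTERNAL,cv2.CHAIN_APPROX_NONE)
    k=np.vstack(k).reshape(-1,2); Q=W[k[:,1],k[:,0],:2]; c=np.array(c)
    for i in range(8):
        v=Q-c; a=np.degrees(np.arctan2(v[:,1],v[:,0])); s=(a>-175)&(a<-5)&(abs(np.hypot(*v.T)-r)<(.006 if i<4 else .003))
        c=least_squares(lambda x:np.hypot(*(Q[s]-x).T)-r,c,loss='soft_l1',f_scale=.001).x
    e=np.hypot(*(Q[s]-c).T)-r
    return c.round(4),s.sum(),e.std().round(5)
W0=np.load('side0.npy');W3=np.load('side3.npy'); W=np.load('sideL.npy')
print('rim',arc(W0,[.645,-.142],.0895,.0565),arc(W3,[.645,-.142],.0895,.0565))
print('cov',arc(W,[.645,-.142],.1263,.062))
E
python3 f.py
```

```text
rim (array([ 0.6445, -0.1392]), np.int64(129), np.float64(0.00171)) (array([ 0.6452, -0.1415]), np.int64(78), np.float64(0.00093))
cov (array([ 0.6444, -0.1392]), np.int64(88), np.float64(0.00109))
```

```bash
python3 -m creep '[[-0.03,0.02,0.2,0,0.05],[0,0,0.2,0,0.05],[0,0,0.1,0,0.05],[0,0,0,0,0.05],[0,0,0,0,0.05]]' 25
python3 -m creep '[[0,0,0.05,0,0.05],[0,0,0.05,0,0.05],[0,0,0.05,0,0.05],[0,0,0,0,0.05]]' 25
python3 -c "
from h import *
go([.6471,-.1418,.1]);print(st()[0]['ft_torque'])"
```

```text
clock: 21.78
position: [0.6472, -0.1424, 0.1105]
ee_rot: [2.343, 2.093, 0.0]
force: [-0.7, -0.2, -2.3]
width: 0.148
gripper_force: 25.0
clock: 22.28
position: [0.6469, -0.1424, 0.104]
ee_rot: [-2.343, -2.093, 0.0]
force: [0.1, 0.6, -1.5]
width: 0.152
gripper_force: 25.0
pos [ 0.6469 -0.1424  0.104 ] yaw tool y -6.45 units [0.02 0.   0.1 ] clock 22.275 w 0.1517915540130002 F [ 0.1  0.6 -1.5] j [ 0.41  0.65 -0.44  1.58  0.31  0.98 -0.23]
[-0.00498003 -0.15588335  0.02777486]
```

```bash
python3 -m creep '[[0,0,0.04,0,0.05],[0,0,0.04,0,0.05],[0,0,0.04,0,0.05],[0,0,0,0,0.05],[0,0,0,0,0.05]]' 25
python3 m.py; python3 -c "
from h import *
print(st()[0]['force'],st()[0]['ft_torque'])"
```

```text
clock: 22.9
position: [0.647, -0.1425, 0.1007]
ee_rot: [2.343, 2.092, -0.0]
force: [-4.7, 0.1, 8.6]
width: 0.152
gripper_force: 25.0
924 n [-0.0258 -0.065   0.9976] [ 0.6376 -0.1662  0.0959] flange top minus tcp z -0.004761665029809514
cover side (array([ 0.63212975, -0.17011132]), np.float64(0.06263983546820245), np.int64(73), 359)
rim side [ 0.64492671 -0.14329957] 411
pos [ 0.647  -0.1425  0.1007] yaw tool y -6.47 units [ 0.06 -0.    0.  ] clock 22.95 w 0.1508108500666173 F [-4.4 -0.5  9.7] j [ 0.41  0.65 -0.44  1.58  0.32  0.98 -0.24]
[-4.41270323 -0.49412321  9.69534857] [ 0.04247808  0.95875315 -0.02040339]
```

```bash
python3 -m creep '[[0,0,-0.05,0,0.05],[-0.02,-0.01,0,0,0.05],[-0.02,-0.01,0,0,0.05],[0,0,0.03,0,0.05],[0,0,0.03,0,0.05],[0,0,0,0,0.05]]' 25
python3 m.py|grep -v side; python3 -c "
from h import *
print(st()[0]['ft_torque'])"
```

```text
clock: 23.7
position: [0.6465, -0.1432, 0.1007]
ee_rot: [2.342, 2.093, 0.002]
force: [-3.4, 2.8, 11.8]
width: 0.152
gripper_force: 25.0
1028 n [-0.019  -0.0484  0.9986] [ 0.6368 -0.1669  0.096 ] flange top minus tcp z -0.004692010251943407
pos [ 0.6465 -0.1432  0.1007] yaw tool y -6.43 units [0.08 0.01 0.  ] clock 23.75 w 0.15236646009266136 F [-4.1  3.2 12.5] j [ 0.42  0.65 -0.44  1.58  0.32  0.98 -0.23]
[0.61019188 0.88441397 0.05394839]
```

```bash
python3 -m creep '[[0.01,-0.03,0,0,0.05],[0,-0.03,0,0,0.05],[0,0,0,0,0.05],[0,0,0,0,0.05]]' 8
python3 -m creep '[[0,0,0,0,0.05],[0,0,0,0,0.05],[0,0,0,0,0.05]]' 4
python3 m.py|grep -v side; python3 -c "
from h import *
print(st()[0]['ft_torque'])"
```

```text
clock: 24.25
position: [0.6462, -0.1431, 0.1007]
ee_rot: [2.34, 2.091, 0.006]
force: [4.8, 1.4, 5.0]
width: 0.148
gripper_force: 8.0
clock: 24.62
position: [0.6462, -0.1431, 0.1006]
ee_rot: [2.34, 2.091, 0.006]
force: [5.1, 2.0, 4.3]
width: 0.152
gripper_force: 4.0
991 n [-0.0195 -0.0456  0.9988] [ 0.6354 -0.1667  0.0959] flange top minus tcp z -0.004716990274597252
pos [ 0.6462 -0.1431  0.1006] yaw tool y -6.45 units [0.08 0.01 0.  ] clock 24.675 w 0.15575127010443604 F [5.5 1.6 4.6] j [ 0.42  0.65 -0.44  1.59  0.32  0.97 -0.24]
[ 0.29977581 -1.05333759  0.00472234]
```

```bash
python3 -m creep '[[0,0,0,0,0.05],[0,0.04,-0.05,0,0.05],[0,0,-0.1,0,0.05],[0,0,0,0,0.05],[0,0,0,0,0.05]]' 15
python3 m.py|grep -v side
cat > f2.py <<'E'
import sys; exec(open('f.py').read().split("W0=")[0])
W=np.load('sideL.npy'); z=float(sys.argv[1]); print('cov',arc(W,[.645,-.142],z,.062))
E
python3 f2.py 0.1035
```

```text
clock: 25.3
position: [0.6458, -0.143, 0.1052]
ee_rot: [2.343, 2.093, 0.002]
force: [4.4, 2.4, -1.9]
width: 0.155
gripper_force: 15.0
1014 n [-0.0226 -0.0626  0.9978] [ 0.6361 -0.1676  0.1002] flange top minus tcp z -0.0049777988534078915
pos [ 0.6458 -0.1431  0.1052] yaw tool y -6.45 units [ 0.08  0.02 -0.  ] clock 25.35 w 0.1531117744931746 F [ 4.5  2.2 -1.7] j [ 0.42  0.65 -0.44  1.58  0.31  0.98 -0.23]
cov (array([ 0.6447, -0.139 ]), np.int64(139), np.float64(0.00144))
```

```bash
python3 -m creep '[[0.02,0.04,0,0,0.05],[0.01,0.02,0,0,0.05],[0,0,0,0,0.05],[0,0,0,0,0.05]]' 10
python3 -m creep '[[0,0,0.05,0,0.05],[0,0,0.05,0,0.05],[0,0,0.04,0,0.05],[0,0,0.03,0,0.05],[0,0,0,0,0.05],[0,0,0,0,0.05]]' 8
python3 m.py|grep -v side;python3 f2.py 0.097
```

```text
clock: 25.85
position: [0.647, -0.143, 0.1047]
ee_rot: [-2.343, -2.092, 0.002]
force: [-1.9, 1.1, -3.1]
width: 0.151
gripper_force: 10.0
clock: 26.6
position: [0.6471, -0.1426, 0.0992]
ee_rot: [-2.343, -2.093, 0.002]
force: [-8.9, 0.8, 10.9]
width: 0.151
gripper_force: 8.0
921 n [-0.0278 -0.0702  0.9971] [ 0.6376 -0.165   0.0959] flange top minus tcp z -0.003260286299215931
pos [ 0.6471 -0.1426  0.0992] yaw tool y -6.46 units [ 0.06 -0.01 -0.  ] clock 26.65 w 0.15056865856148952 F [-9.   0.4 10.3] j [ 0.41  0.66 -0.44  1.58  0.32  0.98 -0.24]
cov (array([ 0.6457, -0.1414]), np.int64(92), np.float64(0.00121))
```

```bash
python3 -m creep '[[0,0,-0.08,0,0.05],[-0.03,-0.01,0,0,0.05],[-0.03,-0.01,0,0,0.05],[0,0,0.05,0,0.05],[0,0,0.05,0,0.05],[0,0,0,0,0.05]]' 10
python3 m.py|grep -v side;python3 f2.py 0.097
```

```text
clock: 27.4
position: [0.6469, -0.1434, 0.0986]
ee_rot: [-2.342, -2.094, -0.002]
force: [-7.9, 4.3, 9.6]
width: 0.151
gripper_force: 10.0
929 n [-0.0299 -0.0646  0.9975] [ 0.6374 -0.1657  0.0958] flange top minus tcp z -0.0027155303546759907
pos [ 0.6469 -0.1433  0.0986] yaw tool y -6.39 units [ 0.08 -0.    0.  ] clock 27.45 w 0.1460870696992623 F [-7.2  5.1  8.1] j [ 0.42  0.66 -0.44  1.58  0.32  0.97 -0.23]
cov (array([ 0.6453, -0.1421]), np.int64(88), np.float64(0.00118))
```

```bash
python3 -m creep '[[0,0,-0.1,0,0.05],[0,-0.02,-0.03,0,0.05],[0,0,0,0,0.05],[0,0,0,0,0.05]]' 15
python3 m.py|grep -v side;python3 f2.py 0.101
python3 -m creep '[[-0.03,0,0,0,0.05],[-0.03,0,0,0,0.05],[0,0,0,0,0.05],[0,0,0,0,0.05]]' 15
python3 m.py|grep -v side;python3 f2.py 0.101
```

```text
clock: 27.95
position: [0.6465, -0.144, 0.1028]
ee_rot: [2.342, 2.093, 0.002]
force: [-0.3, 5.3, -2.8]
width: 0.156
gripper_force: 15.0
914 n [-0.0273 -0.0741  0.9969] [ 0.6364 -0.1667  0.0997] flange top minus tcp z -0.0030447837029121128
pos [ 0.6465 -0.144   0.1028] yaw tool y -6.43 units [0.1 0.  0. ] clock 28.0 w 0.14930683933942798 F [ 0.8  5.5 -2.6] j [ 0.42  0.65 -0.44  1.58  0.31  0.98 -0.23]
cov (array([ 0.645 , -0.1419]), np.int64(97), np.float64(0.00111))
clock: 28.5
position: [0.6465, -0.1444, 0.1032]
ee_rot: [-2.34, -2.094, -0.005]
force: [-0.1, 9.6, 0.2]
width: 0.15
gripper_force: 15.0
950 n [-0.0261 -0.0808  0.9964] [ 0.6371 -0.1666  0.1   ] flange top minus tcp z -0.003219698418910011
pos [ 0.6465 -0.1444  0.1032] yaw tool y -6.35 units [ 0.11  0.   -0.  ] clock 28.55 w 0.15086727147583015 F [-0.7  8.8  0. ] j [ 0.42  0.65 -0.44  1.58  0.31  0.98 -0.23]
cov (array([ 0.6448, -0.1421]), np.int64(91), np.float64(0.00106))
```

```bash
python3 -m creep '[[0.03,0,0,0,0.05],[0,0,0.05,0,0.05],[0,0,0.05,0,0.05],[0,0,0.05,0,0.05],[0,0,0,0,0.05]]' 6
python3 m.py|grep -v side;python3 f2.py 0.097
python3 -c "
import cv2;p=cv2.imread('pics/last.png');cv2.imwrite('pics/s8.png',cv2.resize(p[240:400,280:440],(600,600),interpolation=cv2.INTER_CUBIC))"
```

```text
clock: 29.18
position: [0.6465, -0.1451, 0.0976]
ee_rot: [2.342, 2.093, 0.002]
force: [-2.3, 5.5, 3.1]
width: 0.15
gripper_force: 6.0
826 n [-0.032  -0.076   0.9966] [ 0.6358 -0.1655  0.0957] flange top minus tcp z -0.0018410138866664927
pos [ 0.6465 -0.1451  0.0976] yaw tool y -6.42 units [0.13 0.   0.  ] clock 29.225 w 0.157077358247468 F [-2.6  5.5  3.2] j [ 0.42  0.66 -0.44  1.58  0.32  0.97 -0.23]
cov (array([ 0.6454, -0.1422]), np.int64(90), np.float64(0.00109))
```

View pics/s8.png

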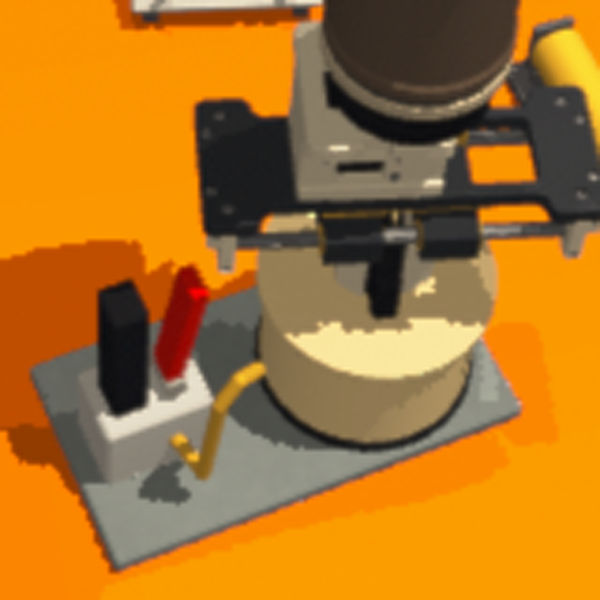

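The crop shows the cover down on the front rim, with no gap at (380,375). The back is hidden. I'll check the tilt reading against the table's normal and the mask extents before nudging again.

```bash
python3 - <<'E'
from h import *
def pl(q,t=.003):
    for i in range(4):
        c=q.mean(0);n=np.linalg.svd(q-c)[2][2];n*=np.sign(n[2]);q=q[abs((q-c)@n)<t]
    return n.round(4),c.round(4),len(q),q.min(0).round(3),q.max(0).round(3),((q-c)@n).std().round(5)
W0=np.load('side0.npy'); W=np.load('sideL.npy')
T=W0[(abs(W0[...,2])<.006)&(abs(W0[...,0]-.6)<.12)&(abs(W0[...,1])<.25)]; print('table',pl(T))
Q=W0[(abs(W0[...,2]-.09)<.006)&(abs(np.hypot(W0[...,0]-.645,W0[...,1]+.142)-.054)<.004)]; print('rim',pl(Q))
p=cv2.imread('pics/last.png');h=cv2.cvtColor(p,cv2.COLOR_BGR2HSV)
cr=(h[...,0]>15)&(h[...,0]<40)&(h[...,1]>25)&(np.hypot(W[...,0]-.645,W[...,1]+.142)<.064)
Q=W[cr&(W[...,2]>.085)&(W[...,2]<.106)]
print('cover',pl(Q))
for a in np.arange(-.21,-.075,.01):
    s=Q[(abs(Q[:,1]-a)<.005)]
    if len(s): print(round(a,3),len(s),np.percentile(s[:,2],[5,25,50,75,95]).round(4), s[:,0].min().round(3),s[:,0].max().round(3))
E
```

```text
table (array([2.e-04, 5.e-04, 1.e+00]), array([ 5.918e-01, -1.700e-03,  1.000e-04]), 9319, array([ 0.48 , -0.25 , -0.003]), array([0.72 , 0.25 , 0.003]), np.float64(0.00151))
rim (array([ 1.0e-04, -5.6e-03,  1.0e+00]), array([ 0.6445, -0.1452,  0.0893]), 403, array([ 0.589, -0.199,  0.086]), array([ 0.701, -0.086,  0.092]), np.float64(0.00146))
cover (array([-0.0016, -0.0021,  1.    ]), array([ 0.6386, -0.1657,  0.096 ]), 1362, array([ 0.584, -0.206,  0.093]), array([ 0.707, -0.101,  0.099]), np.float64(0.00146))
-0.21 3 [0.0955 0.0959 0.0963 0.0973 0.098 ] 0.644 0.65
-0.2 150 [0.0917 0.0939 0.0958 0.0972 0.0988] 0.612 0.677
-0.19 209 [0.0931 0.0948 0.0962 0.0973 0.0988] 0.601 0.689
-0.18 247 [0.0925 0.0947 0.096  0.0975 0.0993] 0.594 0.695
-0.17 261 [0.0927 0.0945 0.0959 0.0972 0.0996] 0.588 0.702
-0.16 257 [0.0928 0.0947 0.096  0.0975 0.1028] 0.586 0.704
-0.15 182 [0.0919 0.0946 0.0961 0.0973 0.0991] 0.584 0.707
-0.14 131 [0.0934 0.0948 0.0959 0.0971 0.0986] 0.584 0.707
-0.13 76 [0.0929 0.0952 0.0963 0.0978 0.0988] 0.587 0.619
-0.12 21 [0.0934 0.0944 0.0955 0.0967 0.0991] 0.588 0.662
-0.11 42 [0.0933 0.0953 0.0964 0.0976 0.1003] 0.596 0.663
-0.1 16 [0.0927 0.0946 0.0957 0.097  0.098 ] 0.601 0.619
```

The full mask shows the flange top flat at 0.0960 m from front to back. The cover is level and home, so the earlier "tilt" was an artefact of the mask. I'll relax the side push, let go and rise.

```bash
python3 -m creep '[[0.04,0.02,0,0,0.05],[0.02,0,0,0,0.05],[0,0,0,0,0.05]]' 6
python3 -m creep '[[0,0,0,0,0.4],[0,0,0,0,0.4],[0,0,0,0,0.4],[0,0,-0.3,0,0.4],[0,0,-0.6,0,0.4],[0,0,-0.8,0,0.4],[0,0,-0.8,0,0.4],[0,0,-0.8,0,0.4],[0.5,0,-0.5,0,0.4],[0.8,0,0,0,0.4],[0.8,0,0,0,0.4],[0.8,0,0,0,0.4]]' 6
python3 -m creep '[[0.8,0,0,0,0.4],[0.8,0,0,0,0.4],[0,0,0,0,0.4],[0,0,0,0,0.4]]'
python3 - <<'E'
from h import *
p,W,d=cam('side');cv2.imwrite('pics/s9.png',cv2.resize(p[240:400,280:440],(600,600),interpolation=cv2.INTER_CUBIC))
h=cv2.cvtColor(p,cv2.COLOR_BGR2HSV)
Q=W[(h[...,0]>15)&(h[...,0]<40)&(np.hypot(W[...,0]-.645,W[...,1]+.142)<.058)&(W[...,2]>.08)&(W[...,2]<.115)]
A=np.c_[Q[:,:2]-[.645,-.142],np.ones(len(Q))];print(np.linalg.lstsq(A,Q[:,2],rcond=None)[0])
go([0,0,0])
E
```

```text
clock: 29.6
position: [0.6465, -0.1451, 0.0976]
ee_rot: [2.343, 2.091, -0.003]
force: [-6.9, 1.0, 5.4]
width: 0.152
gripper_force: 6.0
clock: 31.1
position: [0.6601, -0.0273, 0.2498]
ee_rot: [2.342, 2.092, 0.001]
force: [0.7, -0.3, -0.0]
width: 0.4
gripper_force: 0.0
clock: 31.6
position: [0.6673, 0.0346, 0.2493]
ee_rot: [2.343, 2.092, -0.0]
force: [-0.2, 0.3, 1.0]
width: 0.401
gripper_force: 0.0
[-0.00157042 -0.00034796  0.09612653]
pos [0.6673 0.0339 0.2491] yaw tool y -6.53 units [ -2.73 -16.48   6.22] clock 31.65 w 0.4010884293123216 F [-0.7  0.3  0.1] j [ 0.17  0.54 -0.49  1.39  0.26  1.27 -0.45]
```

View pics/s9.png

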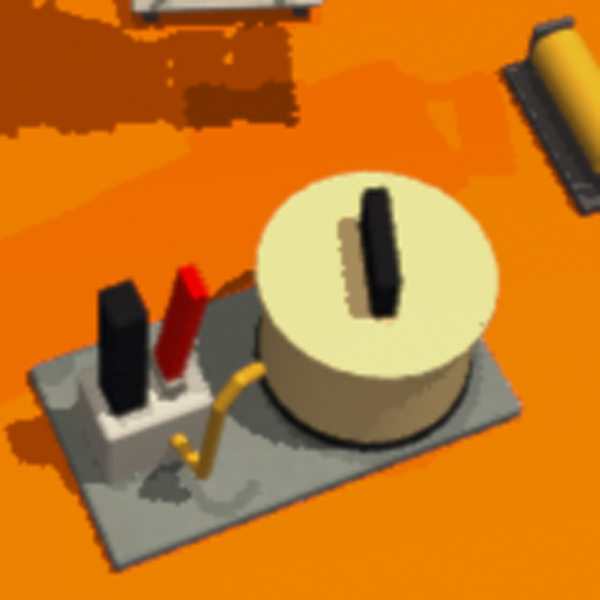

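The crop shows the cover level on the drum at (378,275), handle up, with the trigger (182,320) sprung back and the gripper clear.

```bash
python3 -c "
from cell import sign_off
print(sign_off())"
```

```text
the job is handed in; nothing more can be done
None
```

I squeezed the trigger to its stop and it sprang back; the cover is on the drum, level to 0.002 rad and at home height by the last depth image, released, and the job is handed in at about 32 s (no verdict was returned).

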